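Open the vent door of a solvent enclosure wider on its peg stay

ROBOT

A 6-joint arm with a two-finger parallel gripper is mounted at the origin on the work surface. World frame = base frame: x ahead of the robot, y to its left, z up, the work surface at z = 0. Lengths are in mm, angles in rad, forces in N, time in s.
With the tool pointing down it reaches from about 350 to 775 mm from the base axis. Payload 7.3 kg.
Tool frame: the origin (TCP) lies at the very end of the fingers, on their centre line; the grasp point (between the pads) lies 19 mm behind it (bot.tcp_to_grasp is the distance from the TCP to the grasp point, in mm); z points along the fingers, y is the direction in which the jaws open and shut (so a half turn about z gives the same grasp; the last joint's range is limited). The gripper opens to 92 mm and grips with 3 to 60 N. Pads are 19 mm wide; open, the fingers measure 130 mm over their backs; the gripper's body (75 mm by 190 mm) begins 47 mm behind the grasp point.
Start: joints at [0.965, 0.342, 1.524, -0, 1.275, -0.146], TCP at [232.968, 470.501, 226.741] pointing down, gripper open.
Joint ranges: [-2.53, 2.53], [-0.77, 2.02], [0.04, 2.7], [-1, 4.14], [0.28, 2.66], [-3.11, 3.11]. Speed limits (rad/s): [2.57, 2.57, 3.14, 3.14, 3.14, 3.14].

INTERFACE

Orientations are given as [roll, pitch, yaw] about the fixed x, y, z axes, in that order (R = Rz(yaw) Ry(pitch) Rx(roll)).
In Python, from plant import bot gives the robot as it stands. The module is installed in compiled form; this text tells all that it offers.
- The arm moves only by the tool carry_out, never from a script. Its argument "motion" is a list of rows, each a list of 5 numbers: the closure, from 0 (fully open) to 1 (shut), then the shift along the tool's x, y, z in mm, then the turn about the tool's z in degrees. In form: [[claw, dx, dy, dz, spin], ...]. A call has 1 to 10 rows; each row is the pose to reach, as a shift and turn from the pose measured when the call began, along the tool's axes at that moment; what a row does not reach only later rows make up. A row lasts 1/8 s, in which the tool goes at most 62.5 mm and 10.7 degrees, less where a joint would pass 70% of its speed; a pose out of reach is approached as far as the arm can. A call with a gripper value outside its range is refused whole. The fingers move at their own pace and stop on an object; the grip force is fixed at half the most. Time passes only in rows, so rows that repeat a pose let the fingers close. It gives the time, the measured TCP pose, the force and the opening at its end, in the units of the state.
- bot.get_obs(): the state, without advancing time (a new reading comes with each control period).
- bot.capture(name): name is "side" or "top"; returns a dict with "color" (384x512x3 uint8, red, green, blue), "depth" (384x512 float32, mm along the optical axis (not along the pixel's ray), 0 where there is no reading), "K" (3x3 intrinsics, pixels), "camera_from_world" (4x4, takes a point from world to camera coordinates). Camera axes: x right, y down, z forward; pixel columns grow to the right and rows downward; lengths in mm; the calibration is good to about 2 mm. A picture is of the moment at which its call begins.
- bot.close_job(): hands the job in, once; it reports no verdict.
The state is a dict: "time": time; "joint_positions": joint angles; "dq": joint speeds; "tau": joint torques, N m; "tool_pos": TCP position; "tcp_rot": TCP orientation; "contact_force": force on the tool from outside, world axes, zero at the start; "moment": the same for the moment, N m; "grip_width": finger opening in mm.
Only numpy, scipy, OpenCV 4.12 (cv2) and the standard library are available. Lean on these libraries where they do the work, as an engineer would, in place of code of your own. Each camera call takes 0.05 s, during which the arm holds its last target.

TASK

Open the solvent enclosure's small vent door two holes wider: lift its stay off the pin, push the door out with the stay without letting it fall shut, and drop the third hole, counted from the knob, over the pin until the bar lies fully home and flat on the pin's shoulder. The door is sprung shut and the pin is only screwed to the board, so feel the hole on and never force the bar against the pin. Let go of the knob, and leave everything standing around where it is.

Things in the scene. Friction and masses are not known exactly. Their poses are not given: they have to be found in the camera images.
- enclosure: Clear ventilated box with sloped upper front, 470 wide, 300 deep, 325 mm tall, duct above, on a white base board 18 mm thick that reaches 175 mm out in front. Fixed. Origin: on the bench, below the vent door's hinge axis, which stands 12 mm before the box's front; x along the front, y into the box, z up. The front is solid right of the hinge (+x); the vent door is left of it.
- door (a joint): Opening of the vent door, rad, 0 shut, growing as it swings out (to the enclosure's -y): 0.194, 0.455, 0.692, 0.914 with hole 1, 2, 3, 4 centred on the pin. The door is 192 mm wide, 32 to 150 mm above the bench. A spring pulls it shut with 0.55 N m nearly shut, 0.73 at 0.7 (6.5 to 7 N along the stay, towards the door): a hand carrying the stay may give way by a few mm.
- stay (a joint): Lift of the stay, rad, 0 level (seated), up positive, at least -0.055. A flat steel bar 236 x 22 x 4 mm, 0.16 kg, pivoted on the door's bottom rail, free to swing sideways and up; its underside seats 36 mm above the bench. Distances from the pivot along the bar: 9.5 mm holes at 176 (first, next to the knob, on the pin at the start), 152, 128 (third), 104 mm; knob at 214 mm.
- hinge (a point): Point on the door's hinge axis at the level of the seated bar's underside, 36 mm above the bench; axes as the enclosure's. At door angle t the stay's pivot is at x = -115 cos t + 22 sin t, y = -115 sin t - 22 cos t (mm) from here. The knob on the stay is a black ball of 20 mm diameter on a 9 mm stem, its centre 28 mm above the bar's underside; at the start it is at x 83, y -136 mm (z 28).
- pin: Steel pin 8 mm in diameter, 12.5 mm tall, square-topped (rim broken 0.3 mm), on a round shoulder 22 mm across. Fixed at x 50, y -120 mm in the enclosure's frame. Origin: on its axis at the shoulder's top (36 mm above the bench), where the underside of a seated bar lies; axes as the enclosure's. Pin and shoulder may take 25 N at most (8 N of it from the seated, sprung stay).
- jar: Small lidded amber jar, 42 mm across, 55 mm tall, standing on the enclosure's base board right of the pin. Origin: centre of its underside. Leave alone.
- dish: Low white dish, 64 mm across, 22 mm tall, standing on the base board right of the pin, in front of the jar. Origin: centre of its underside. Leave alone.
- amber: Amber bottle, 72 mm across, 135 mm tall, on the bench. Origin: centre of its underside. Leave alone.
- beaker: Open glass beaker, 66 mm across, 85 mm tall, on the bench. Origin: centre of its underside. Leave alone.
- spanner: Flat open-ended spanner, 150 mm long, 8 mm thick, lying on the bench. Origin: centre of its underside. Leave alone.
- vialrack: White vial rack with amber vials, 110 x 64 mm, 47 mm tall, on the bench. Origin: centre of its underside. Leave alone.
- fitbox: Small cardboard box, 85 x 60 x 32 mm, on the bench. Origin: centre of its underside. Leave alone.

How it is judged:
By the outcome, as a careful person would: the job done as asked, in the order asked, and still so for the second after the job is handed in, with the robot touching nothing.
It also fails if it takes over 61 s, if anything falls off the work surface, if the arm or the gripper's body presses on something with over 40 N, if the wrist force passes 120 N, or if a joint passes its speed limit or range.

## Working session

There is one attempt and no reset: what is moved stays moved. The work goes in short steps, Python scripts to look and compute and a tool call to move; the robot and the scene stay as the last step left them, time stands still between calls to the robot, and variables do not carry over. Pictures are saved under pics/ and viewed, and the job is handed in when it is done.

Besides the shell and the picture viewer there is one more tool, called after "Emit:" in YAML: its name, and indented under it one key for each argument. carry_out: Moves the arm, as the interface text tells. Its arguments: {"type":"object","properties":{"motion":{"type":"array","items":{"type":"array","items":{"type":"number"}}}},"required":["motion"]}

```bash
mkdir -p pics
cat > h.py <<'E'
import numpy as np,cv2
from plant import bot
def snap(n,f):
    c=bot.capture(n); cv2.imwrite(f'pics/{f}.png',c['color'][:,:,::-1]); np.savez(f'pics/{f}.npz',**c); return c
def onplane(c,u,v,z):
    K=c['K'];T=c['camera_from_world'];R=T[:3,:3];o=-R.T@T[:3,3]
    d=R.T@np.linalg.inv(K)@np.array([u,v,1.]);s=(z-o[2])/d[2];return o+s*d
def proj(c,p):
    T=c['camera_from_world'];q=c['K']@(T[:3,:3]@np.array(p)+T[:3,3]);return q[:2]/q[2]
def dep(c,u,v):
    K=c['K'];T=c['camera_from_world'];R=T[:3,:3];z=c['depth'][int(v),int(u)]
    return R.T@(z*(np.linalg.inv(K)@np.array([u,v,1.]))-T[:3,3])
E
python3 - <<'E'
from h import *
np.set_printoptions(precision=4,suppress=True)
print(bot.get_obs())
for n in('side','top'):
    c=snap(n,n+'0');print(n,c['K'],c['camera_from_world'])
E
```

```text
{'time': 0.0, 'joint_positions': array([ 0.9651,  0.3427,  1.525 ,  0.    ,  1.2754, -0.146 ]), 'dq': array([ 0.0008,  0.003 ,  0.0003,  0.0022, -0.0011, -0.0006]), 'tau': array([  0.0011, -43.1249, -24.422 ,   0.0719,   0.0562,  -0.0002]), 'tool_pos': array([232.6957, 470.1716, 226.0423]), 'tcp_rot': array([-3.1401, -0.0002,  2.6818]), 'contact_force': array([ 0.2513, -0.6201, -0.0498]), 'moment': array([-0.0103, -0.0558,  0.008 ]), 'grip_width': 91.54767591668494}
side [[390.1162   0.     253.0329]
 [  0.     390.1162 191.7492]
 [  0.       0.       1.    ]] [[  -0.2129    0.977     0.0103  276.6112]
 [   0.6668    0.153    -0.7294 -324.986 ]
 [  -0.7142   -0.1485   -0.684  1547.4302]
 [   0.        0.        0.        1.    ]]
top [[358.6725   0.     253.8406]
 [  0.     358.6725 191.952 ]
 [  0.       0.       1.    ]] [[   0.0059   -1.       -0.0028 -142.0613]
 [  -0.9911   -0.0054   -0.1328  588.5696]
 [   0.1328    0.0036   -0.9911  874.4889]
 [   0.        0.        0.        1.    ]]
```

View pics/side0.png

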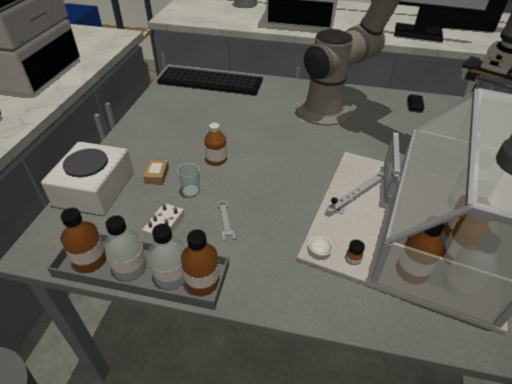

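View pics/top0.png

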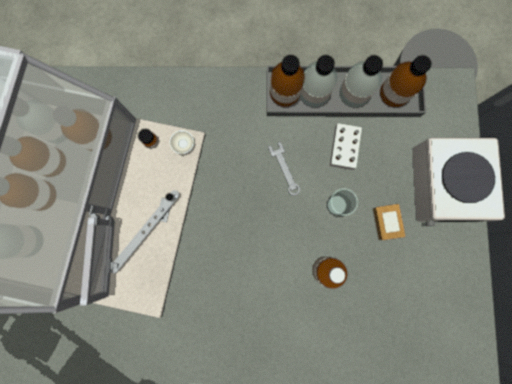

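Run:
```python
import cv2
a=cv2.imread('pics/top0.png')[100:330,60:230];cv2.imwrite('pics/topz.png',cv2.resize(a,None,fx=3.4,fy=2.6*1,interpolation=3) if 0 else cv2.resize(a,(425,575),interpolation=2))
a=cv2.imread('pics/side0.png')[140:280,300:420];cv2.imwrite('pics/sidez.png',cv2.resize(a,(480,560),interpolation=2))
```

```text
(no output)
```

View pics/topz.png

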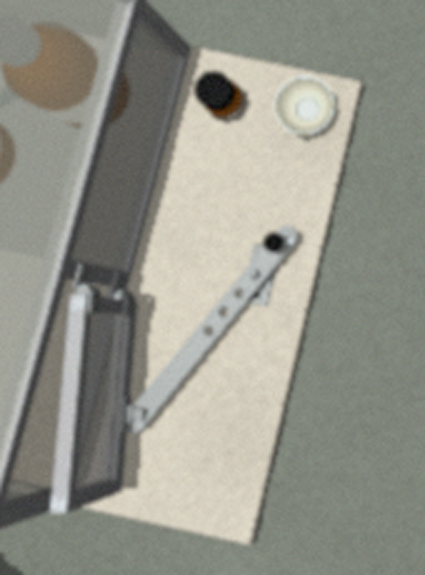

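View pics/sidez.png

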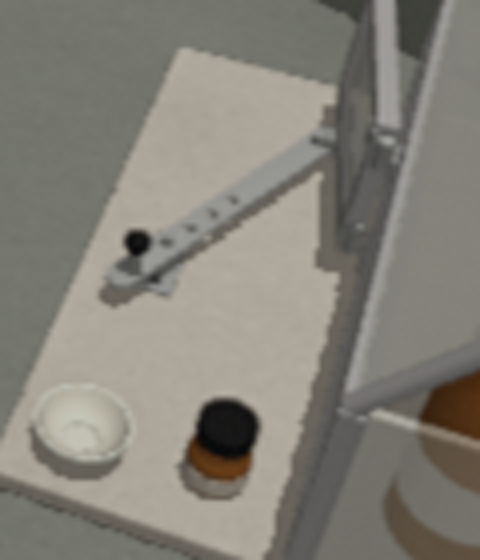

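Run:
```python
from h import *
np.set_printoptions(precision=2,suppress=True)
T=dict(np.load('pics/top0.npz'));S=dict(np.load('pics/side0.npz'))
def blob(c,u,v,r,th):
    g=c['color'].max(2).astype(int);w=g[v-r:v+r+1,u-r:u+r+1];m=(w<th)
    n,l,st,ce=cv2.connectedComponentsWithStats(m.astype(np.uint8))
    i=1+np.argmax(st[1:,4]);return ce[i]+[u-r,v-r],st[i]
kt,s1=blob(T,170,197,5,70);ks,s2=blob(S,334,200,5,70);print(kt,s1,ks,s2)
# triangulate
def ray(c,p):
    a=onplane(c,*p,0);b=onplane(c,*p,200);d=b-a;return a,d/np.linalg.norm(d)
A=[];B=[]
for c,p in((T,kt),(S,ks)):
    a,d=ray(c,p);M=np.eye(3)-np.outer(d,d);A.append(M);B.append(M@a)
k=np.linalg.solve(sum(A),sum(B));print('knob',k,'top@64',onplane(T,*kt,64),'side@64',onplane(S,*ks,64))
c1=onplane(T,204.2,131.8,18);c2=onplane(T,161,317.3,18);print('board',c1,c2,np.linalg.norm(c1-c2))
P=onplane(T,137/2.5+60,418/2.5+100,40);print('pivot-ish',P)
# line along holes
H=[onplane(T,u/2.5+60,v/2.5+100,40) for u,v in((256,274),(238,293),(222,311),(208,330))]
for h in H: print(h,np.linalg.norm(h-H[0]))
# duct/side board corner
print('side corners',onplane(S,300+181/4,140+47/4,18),onplane(S,300,140+480/4,18))
```

```text
[169.24 196.58] [ 1  2  7  6 33] [333.82 200.39] [ 2  3  6  6 28]
knob [573.7   71.28  60.86] top@64 [573.33  70.45  64.  ] side@64 [577.02  71.09  64.  ]
board [753.34  -5.28  18.  ] [275.84  90.82  18.  ] 487.07844084944077
pivot-ish [399.26 204.65  40.  ]
[542.93  92.32  40.  ] 0.0
[523.62 109.73  40.  ] 26.00434965023743
[505.42 125.08  40.  ] 49.79977559632247
[486.34 138.29  40.  ] 72.91112654900734
side corners [281.88  97.33  18.  ] [765.11   5.17  18.  ]
```

```bash
cat >> h.py <<'E'
def plan(pts,spin=0):
    o=bot.get_obs();p=o['tool_pos'];from scipy.spatial.transform import Rotation as Ro
    R=Ro.from_euler('xyz',o['tcp_rot']).as_matrix()
    for q in pts: print(np.round(R.T@(np.array(q)-p),1))
def st():
    o=bot.get_obs()
    for k in('time','tool_pos','tcp_rot','contact_force','moment','grip_width'):print(k,np.round(o[k],3))
E
python3 - <<'E'
from h import *
plan([(233,440,280),(245,415,330),(270,370,375),(310,320,390),(350,270,390),(385,220,390),(420,165,370),(460,120,330),(510,90,290),(555,75,260)])
T=dict(np.load('pics/top0.npz'))
for n,u,v in(('dish',182.8,142.8),('jar',146,136)):print(n,onplane(T,u,v,40 if n=='dish' else 73))
E
```

```text
[-13.6 -27.  -53.9]
[ -35.4  -44.1 -103.8]
[ -77.8  -73.4 -148.8]
[-135.8 -100.5 -163.8]
[-193.9 -127.6 -163.8]
[-247.4 -156.9 -163.7]
[-303.2 -190.6 -143.7]
[-359.  -213.1 -103.7]
[-417.1 -217.7  -63.7]
[-464.1 -211.2  -33.7]
dish [716.84486325  46.28241965  40.        ]
jar [724.81041209 132.25611284  73.        ]
```

Emit:
carry_out:
  motion:
    - [0, -14, -27, -54, 1]
    - [0, -35, -44, -104, 2]
    - [0, -78, -73, -149, 3]
    - [0, -136, -100, -164, 4]
    - [0, -194, -128, -164, 5]
    - [0, -247, -157, -164, 6]
    - [0, -303, -190, -144, 7]
    - [0, -359, -213, -104, 9]
    - [0, -417, -218, -64, 10]
    - [0, -464, -211, -34, 10.8]

```text
time: 1.35
tool_pos: [538.2, 81.5, 272.0]
tcp_rot: [-3.14, 0.0, 2.491]
contact_force: [-0.3, 0.6, 0.8]
grip_width: 91.7
```

Run:
```python
from h import *
st()
plan([(574,71,110),(574,71,80),(574,71,60),(574,71,47)])
```

```text
time 1.35
tool_pos [538.177  81.493 272.007]
tcp_rot [-3.14   0.     2.491]
contact_force [-0.324  0.621  0.834]
moment [-0.013 -0.057 -0.06 ]
grip_width 91.746
[-34.8  13.5 162. ]
[-34.8  13.6 192. ]
[-34.8  13.6 212. ]
[-34.8  13.6 225. ]
```

Emit:
carry_out:
  motion:
    - [0.3, -10, 4, 50, 0]
    - [0.4, -25, 10, 100, 0]
    - [0.4, -35, 13.5, 140, 0]
    - [0.4, -35, 13.5, 160, 0]
    - [0.4, -35, 13.5, 162, 0]
    - [0.4, -35, 13.5, 162, 0]

```text
time: 2.1
tool_pos: [574.4, 71.0, 110.7]
tcp_rot: [-3.141, 0.001, 2.492]
contact_force: [0.5, 0.2, 0.2]
grip_width: 55.3
```

Run:
```python
from h import *
st()
for n in('side','top'):snap(n,n+'1')
a=cv2.imread('pics/top1.png')[100:330,60:230];a=cv2.resize(a,(425,575),interpolation=2)
b=cv2.imread('pics/side1.png')[140:280,290:383];b=cv2.resize(b,(372,560),interpolation=2)
b=cv2.copyMakeBorder(b,0,15,0,0,0);cv2.imwrite('pics/b1.png',np.hstack([a,b]))
```

```text
time 2.1
tool_pos [574.391  70.957 110.665]
tcp_rot [-3.141e+00  1.000e-03  2.492e+00]
contact_force [0.543 0.211 0.201]
moment [-0.06   0.004  0.018]
grip_width 55.278
```

View pics/b1.png

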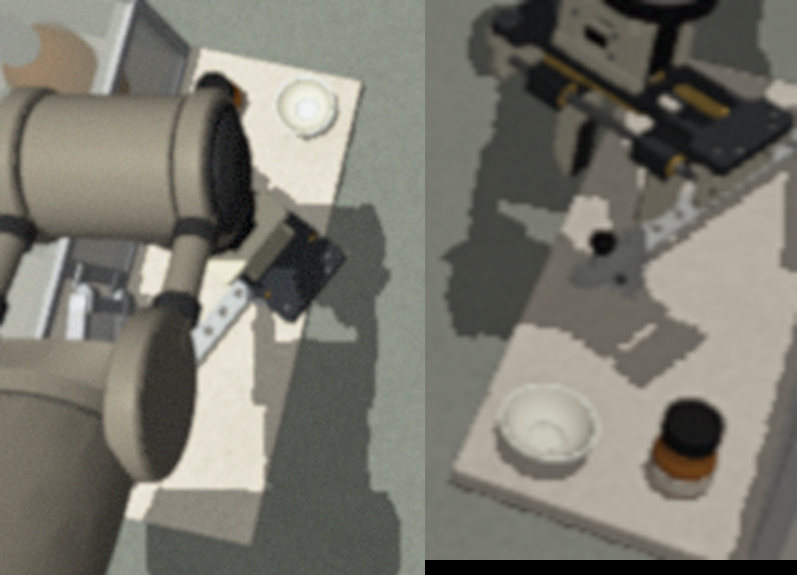

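Emit:
carry_out:
  motion:
    - [0.4, 0, 0, 30, 0]
    - [0.5, 0, 0, 55, 0]
    - [0.6, 0, 0, 62.5, 0]
    - [0.7, 0, 0, 62.5, 0]
    - [0.72, 0, 0, 62.5, 0]
    - [0.72, 0, 0, 62.5, 0]

```text
time: 2.95
tool_pos: [575.4, 70.9, 49.8]
tcp_rot: [3.14, 0.003, 2.492]
contact_force: [-0.3, -0.5, 0.5]
grip_width: 25.6
```

Run:
```python
from h import *
st()
for n in('side',):snap(n,n+'2')
b=cv2.imread('pics/side2.png')[140:260,290:400];b=cv2.resize(b,(660,720)[:1]+(600,),interpolation=2) if 0 else cv2.resize(b,(550,600),interpolation=2)
cv2.imwrite('pics/b2.png',b)
```

```text
time 2.95
tool_pos [575.436  70.895  49.818]
tcp_rot [3.140e+00 3.000e-03 2.492e+00]
contact_force [-0.265 -0.55   0.464]
moment [-0.042  0.028  0.006]
grip_width 25.586
```

View pics/b2.png

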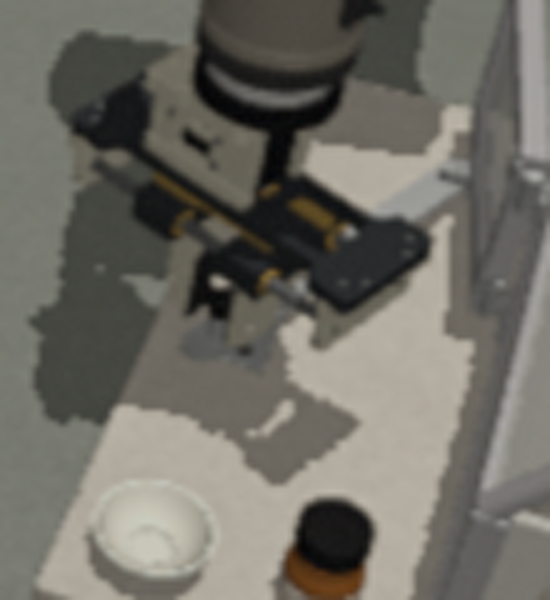

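Emit:
carry_out:
  motion:
    - [0.72, 0, 0, 2, 0]
    - [0.74, 0, 0, 3, 0]
    - [0.75, 0, 0, 3, 0]
    - [0.76, 0, 0, 3, 0]

```text
time: 3.5
tool_pos: [575.3, 70.9, 46.5]
tcp_rot: [3.141, 0.003, 2.492]
contact_force: [-0.4, 0.1, -0.5]
grip_width: 22.4
```

Run:
```python
from h import *
st()
```

```text
time 3.5
tool_pos [575.26   70.897  46.54 ]
tcp_rot [3.141e+00 3.000e-03 2.492e+00]
contact_force [-0.417  0.124 -0.499]
moment [-0.008 -0.     0.044]
grip_width 22.448
```

Emit:
carry_out:
  motion:
    - [0.766, 0, 0, 0, 0]
    - [0.77, 0, 0, 0, 0]

```text
time: 3.75
tool_pos: [575.2, 70.9, 46.5]
tcp_rot: [3.141, 0.003, 2.492]
contact_force: [0.4, 0.0, -0.0]
grip_width: 20.9
```

Emit:
carry_out:
  motion:
    - [0.776, 0, 0, 0, 0]
    - [0.78, 0, 0, 0, 0]

```text
time: 4.0
tool_pos: [575.4, 71.0, 46.6]
tcp_rot: [3.141, 0.003, 2.492]
contact_force: [0.7, 0.2, -0.2]
grip_width: 20.6
```

Well centred. Close fully.

Emit:
carry_out:
  motion:
    - [0.79, 0, 0, 0, 0]
    - [0.85, 0, 0, 0, 0]
    - [1, 0, 0, 0, 0]

```text
time: 4.38
tool_pos: [575.5, 71.1, 46.6]
tcp_rot: [3.14, 0.003, 2.492]
contact_force: [1.3, 1.3, -0.6]
grip_width: 17.7
```

Run:
```python
from h import *
st()
```

```text
time 4.375
tool_pos [575.468  71.098  46.601]
tcp_rot [3.140e+00 3.000e-03 2.492e+00]
contact_force [ 1.328  1.32  -0.562]
moment [ 0.253 -0.202 -0.059]
grip_width 17.735
```

Emit:
carry_out:
  motion:
    - [1, 0, 0, 0, 0]
    - [1, 0, 0, 0, 0]

```text
time: 4.62
tool_pos: [575.4, 71.1, 46.6]
tcp_rot: [3.14, 0.003, 2.492]
contact_force: [0.9, 0.7, -0.3]
grip_width: 18.0
```

Run:
```python
from h import *
st()
for n in('side','top'):c=snap(n,n+'3');print(proj(c,(575.4,71,64)))
b=cv2.imread('pics/side3.png')[150:230,300:380];b=cv2.resize(b,(560,560),interpolation=2)
cv2.imwrite('pics/b3.png',b)
```

```text
time 4.625
tool_pos [575.448  71.108  46.604]
tcp_rot [3.140e+00 3.000e-03 2.492e+00]
contact_force [ 0.902  0.667 -0.296]
moment [ 0.209 -0.105  0.006]
grip_width 18.038
[333.82750511 199.98967216]
[169.05052425 195.745556  ]
```

View pics/b3.png

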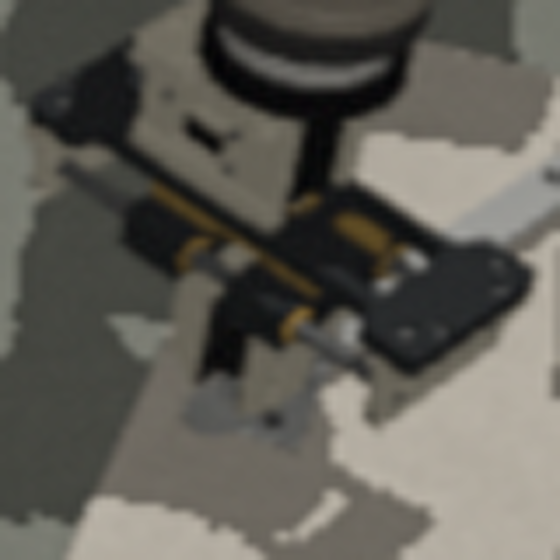

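Emit:
carry_out:
  motion:
    - [1, -0.7, 0, 0, 0]
    - [1, -0.7, 0, 0, 0]

```text
time: 4.97
tool_pos: [575.5, 71.0, 46.6]
tcp_rot: [3.141, 0.002, 2.492]
contact_force: [-2.0, 3.7, 0.3]
grip_width: 17.8
```

```bash
cat >> h.py <<'E'
def tf():
    from scipy.spatial.transform import Rotation as Ro
    o=bot.get_obs();R=Ro.from_euler('xyz',o['tcp_rot']).as_matrix()
    print('t',round(o['time'],2),'pos',np.round(o['tool_pos'],2),'yawdeg',round(np.degrees(o['tcp_rot'][2]),2),'Ftool',np.round(R.T@o['contact_force'],2),'w',round(o['grip_width'],2))
E
python3 -c "from h import *;tf()"
```

```text
t 4.97 pos [575.51  71.04  46.56] yawdeg 142.76 Ftool [ 3.82  1.73 -0.29] w 17.84
```

Emit:
carry_out:
  motion:
    - [1, -1.2, -0.2, 0, 0]
    - [1, -1.5, -0.2, 0, 0]

```text
time: 5.22
tool_pos: [575.5, 70.9, 46.5]
tcp_rot: [3.141, -0.001, 2.492]
contact_force: [-4.9, 7.8, 3.0]
grip_width: 18.1
```

```bash
python3 -c "from h import *;tf()"
```

```text
t 5.22 pos [575.52  70.93  46.51] yawdeg 142.75 Ftool [ 8.61  3.26 -2.96] w 18.1
```

Emit:
carry_out:
  motion:
    - [1, -1.1, 0.3, -1.5, 0]
    - [1, -0.8, 0.4, -3, 0]
    - [1, -0.5, 0.4, -4.5, 0]

```text
time: 5.6
tool_pos: [575.1, 71.0, 50.4]
tcp_rot: [-3.141, -0.003, 2.492]
contact_force: [-3.9, 3.0, -2.9]
grip_width: 18.0
```

```bash
python3 -c "from h import *;tf()"
```

```text
t 5.6 pos [575.06  71.03  50.42] yawdeg 142.76 Ftool [4.91 0.   2.92] w 17.97
```

Emit:
carry_out:
  motion:
    - [1, -0.7, 0, -2, 0]
    - [1, -0.5, 0, -4, 0]
    - [1, -0.2, 0, -6, 0]
    - [1, 0.1, 0, -8, 0]

```text
time: 6.1
tool_pos: [574.2, 71.3, 57.9]
tcp_rot: [-3.14, -0.005, 2.492]
contact_force: [-2.4, 4.1, -3.1]
grip_width: 17.7
```

```bash
python3 -c "from h import *;tf()"
```

```text
t 6.1 pos [574.16  71.28  57.9 ] yawdeg 142.76 Ftool [4.38 1.87 3.08] w 17.67
```

Emit:
carry_out:
  motion:
    - [1, -0.6, 0.3, -2, 0]
    - [1, -0.3, 0.3, -4, 0]
    - [1, 0.1, 0.3, -6, 0]
    - [1, 0.3, 0.3, -8, 0]

```text
time: 6.6
tool_pos: [572.6, 71.9, 65.2]
tcp_rot: [-3.138, -0.008, 2.492]
contact_force: [-5.0, 4.6, -2.9]
grip_width: 17.8
```

```bash
python3 -c "from h import *;tf()"
```

```text
t 6.6 pos [572.62  71.9   65.21] yawdeg 142.75 Ftool [6.71 0.63 2.93] w 17.84
```

Emit:
carry_out:
  motion:
    - [1, -0.5, 0, -3, 0]
    - [1, 0, 0, -6, 0]
    - [1, 0.5, 0, -8.5, 0]
    - [1, -3, 1, -9, -1]
    - [1, -9, 3, -9, -2.5]
    - [1, -15, 5, -9, -4]
    - [1, -21, 7, -9, -5.5]
    - [1, -27, 9.5, -9, -7]
    - [1, -27, 9.5, -9, -7]

```text
time: 7.72
tool_pos: [598.5, 63.0, 72.9]
tcp_rot: [-3.137, -0.012, 2.614]
contact_force: [-5.4, 3.5, -3.6]
grip_width: 18.3
```

```bash
python3 -c "
from h import *;tf()
snap('side','side4');snap('top','top4')
a=cv2.imread('pics/top4.png')[100:330,60:230];a=cv2.resize(a,(425,575),interpolation=2)
b=cv2.imread('pics/side4.png')[140:280,310:403];b=cv2.resize(b,(372,560),interpolation=2)
b=cv2.copyMakeBorder(b,0,15,0,0,0);cv2.imwrite('pics/b4.png',np.hstack([a,b]))"
```

```text
t 7.72 pos [598.51  63.    72.9 ] yawdeg 149.77 Ftool [6.41 0.35 3.66] w 18.33
```

View pics/b4.png

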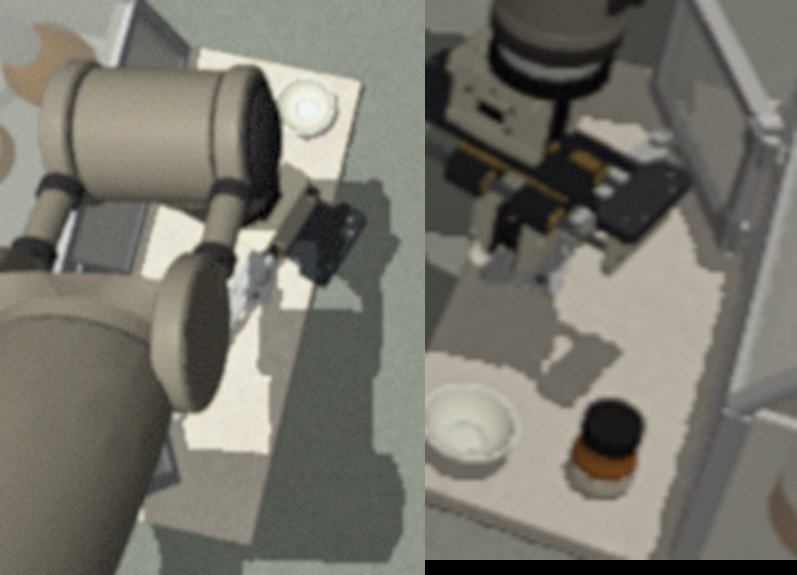

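Emit:
carry_out:
  motion:
    - [1, -3, 1, -0.7, -1]
    - [1, -7, 2.5, -0.7, -2]
    - [1, -12, 4.5, -0.7, -3]
    - [1, -17, 6, -0.7, -4.2]
    - [1, -21, 7.5, -0.7, -5.3]
    - [1, -21.8, 7.5, -0.7, -5.3]
    - [1, -21.8, 7.5, -0.7, -5.3]

```text
time: 8.7
tool_pos: [619.0, 58.6, 72.2]
tcp_rot: [-3.136, -0.017, 2.706]
contact_force: [-4.9, 3.8, -3.4]
grip_width: 18.0
```

```bash
python3 -c "
from h import *;tf()
snap('side','side5');snap('top','top5')
a=cv2.imread('pics/top5.png')[170:240,130:190];a=cv2.resize(a,(420,490),interpolation=2)
b=cv2.imread('pics/side5.png')[180:230,310:360];b=cv2.resize(b,(378,490),interpolation=2)
cv2.imwrite('pics/b5.png',np.hstack([a,b]))"
```

```text
t 8.7 pos [619.02  58.64  72.16] yawdeg 155.05 Ftool [6.04 1.42 3.53] w 17.97
```

View pics/b5.png

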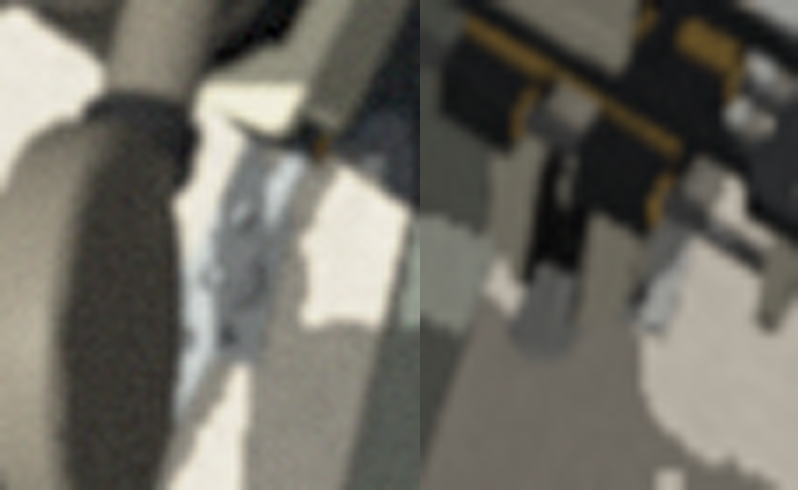

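Emit:
carry_out:
  motion:
    - [1, -2, 0.8, 0, 0]
    - [1, -4, 1.6, 1, 0]
    - [1, -4.2, 1.6, 2, 0]
    - [1, -4.2, 1.6, 2, 0]

```text
time: 9.3
tool_pos: [621.5, 58.3, 68.9]
tcp_rot: [-3.134, -0.021, 2.706]
contact_force: [-6.3, 2.2, -3.4]
grip_width: 18.2
```

```bash
cat >> h.py <<'E'
C=np.array([624.9,56.8]);YF=155.05
def chk(C=C):
    o=bot.get_obs();h=o['tool_pos'][2]-46.6
    a=h/214;arc=28*a+107*a*a
    from scipy.spatial.transform import Rotation as Ro
    R=Ro.from_euler('xyz',o['tcp_rot']).as_matrix()
    xt=np.array([np.cos(np.radians(YF)),np.sin(np.radians(YF))])
    tgt=C+arc*xt; d=np.array([*(tgt-o['tool_pos'][:2]),0])
    tf();print('h',round(h,2),'lift@3',round(128*a,2),'to target in tool xy',np.round(R.T@d,2)[:2],'rot',np.round(o['tcp_rot'],3),'mom',np.round(o['moment'],2))
E
python3 -c "from h import *;chk()"
```

```text
t 9.3 pos [621.45  58.27  68.86] yawdeg 155.05 Ftool [ 6.51 -0.64  3.54] w 18.18
h 22.26 lift@3 13.31 to target in tool xy [0.32 0.12] rot [-3.134 -0.021  2.706] mom [0.43 0.89 0.05]
```

```bash
cat >> h.py <<'E'
def chk(C=C,YF=YF):
    from scipy.spatial.transform import Rotation as Ro
    o=bot.get_obs();R=Ro.from_euler('xyz',o['tcp_rot']).as_matrix()
    g=o['tool_pos']-19*R[:,2]
    h=g[2]-65.6;a=h/214;arc=28*a+107*a*a
    xt=np.array([np.cos(np.radians(YF)),np.sin(np.radians(YF))])
    d=np.array([*(C+arc*xt-g[:2]),0])
    tf();print('h',round(h,2),'lift@3',round(128*a,2),'to target in tool xy',np.round(R.T@d,2)[:2],'rot',np.round(o['tcp_rot'],3),'mom',np.round(o['moment'],2))
E
python3 -c "from h import *;chk()"
```

```text
t 9.3 pos [621.45  58.27  68.86] yawdeg 155.05 Ftool [ 6.51 -0.64  3.54] w 18.18
h 22.25 lift@3 13.31 to target in tool xy [ 0.72 -0.03] rot [-3.134 -0.021  2.706] mom [0.43 0.89 0.05]
```

Emit:
carry_out:
  motion:
    - [1, -1.2, 0, 0, 0]
    - [1, -1.7, 0, 1, 0]
    - [1, -1.7, 0, 1, 0]

```text
time: 9.68
tool_pos: [620.9, 57.6, 66.6]
tcp_rot: [-3.132, -0.026, 2.706]
contact_force: [-5.9, 3.2, -3.2]
grip_width: 17.6
```

```bash
python3 -c "from h import *;chk()"
```

```text
t 9.68 pos [620.94  57.59  66.61] yawdeg 155.05 Ftool [6.64 0.45 3.38] w 17.63
h 20.0 lift@3 11.96 to target in tool xy [0.12 0.76] rot [-3.132 -0.026  2.706] mom [0.46 0.9  0.02]
```

Emit:
carry_out:
  motion:
    - [1, -1.8, 1.5, -1, 0]
    - [1, -1.8, 1.5, -1, 0]

```text
time: 9.93
tool_pos: [621.3, 58.3, 66.4]
tcp_rot: [-3.129, -0.031, 2.706]
contact_force: [-6.4, 2.4, -3.2]
grip_width: 18.0
```

```bash
python3 -c "from h import *;chk()"
```

```text
t 9.93 pos [621.27  58.3   66.4 ] yawdeg 155.06 Ftool [ 6.69 -0.43  3.45] w 18.02
h 19.79 lift@3 11.84 to target in tool xy [ 0.15 -0.06] rot [-3.129 -0.031  2.706] mom [0.52 0.93 0.01]
```

Emit:
carry_out:
  motion:
    - [1, -2.1, 0.7, 0, 0]
    - [1, -2.1, 0.7, 0, 0]

```text
time: 10.18
tool_pos: [621.5, 58.1, 65.1]
tcp_rot: [-3.127, -0.035, 2.706]
contact_force: [-6.7, 2.3, -2.7]
grip_width: 18.1
```

```bash
python3 -c "from h import *;chk()"
```

```text
t 10.18 pos [621.46  58.06  65.09] yawdeg 155.06 Ftool [ 6.94 -0.64  2.91] w 18.15
h 18.48 lift@3 11.05 to target in tool xy [0.24 0.04] rot [-3.127 -0.035  2.706] mom [ 0.45  0.86 -0.02]
```

Emit:
carry_out:
  motion:
    - [1, -2.0, 0.7, 0, 0]
    - [1, -2.0, 0.7, 0, 0]

```text
time: 10.42
tool_pos: [621.6, 57.9, 63.8]
tcp_rot: [-3.125, -0.04, 2.706]
contact_force: [-6.0, 2.8, -3.5]
grip_width: 17.6
```

```bash
python3 -c "from h import *;chk()"
```

```text
t 10.43 pos [621.6   57.89  63.78] yawdeg 155.06 Ftool [6.54 0.08 3.72] w 17.58
h 17.16 lift@3 10.26 to target in tool xy [0.24 0.1 ] rot [-3.125 -0.04   2.706] mom [0.52 0.86 0.07]
```

Emit:
carry_out:
  motion:
    - [1, -2.1, 0.7, 0, 0]
    - [1, -2.2, 0.7, 0.5, 0]

```text
time: 10.68
tool_pos: [622.0, 57.6, 62.1]
tcp_rot: [-3.123, -0.044, 2.706]
contact_force: [-5.7, 3.2, -3.0]
grip_width: 18.2
```

```bash
python3 -c "from h import *;chk()
snap('side','side6');snap('top','top6')
a=cv2.imread('pics/top6.png')[170:240,130:190];a=cv2.resize(a,(420,490),interpolation=2)
b=cv2.imread('pics/side6.png')[150:230,310:390];b=cv2.resize(b,(378,490),interpolation=2)
cv2.imwrite('pics/b6.png',np.hstack([a,b]))"
```

```text
t 10.68 pos [621.96  57.63  62.05] yawdeg 155.05 Ftool [6.37 0.58 3.27] w 18.18
h 15.43 lift@3 9.23 to target in tool xy [0.4  0.14] rot [-3.123 -0.044  2.706] mom [0.46 0.86 0.07]
```

View pics/b6.png

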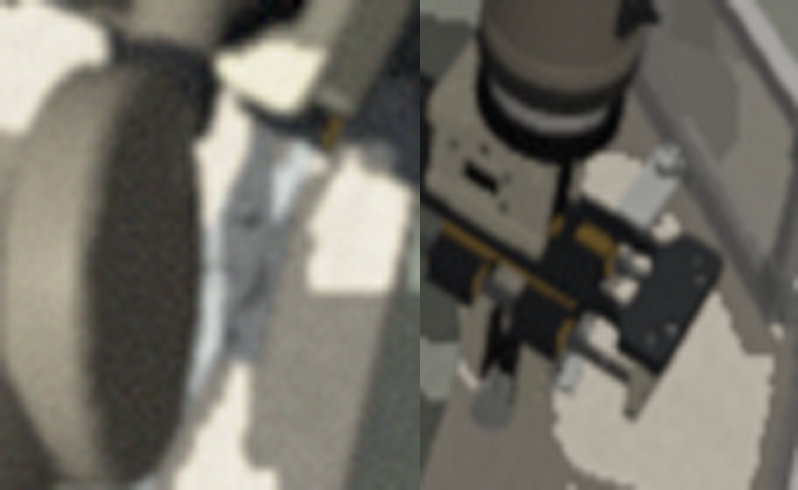

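Emit:
carry_out:
  motion:
    - [1, -1.8, 0.7, 0, 0]
    - [1, -2, 0.7, 0.8, 0]
    - [1, -2.1, 0.7, 1.5, 0]

```text
time: 11.15
tool_pos: [622.3, 57.4, 59.4]
tcp_rot: [-3.122, -0.049, 2.706]
contact_force: [-6.5, 3.2, -3.5]
grip_width: 17.8
```

```bash
python3 -c "from h import *;chk()"
```

```text
t 11.15 pos [622.27  57.43  59.44] yawdeg 155.04 Ftool [7.07 0.22 3.81] w 17.79
h 12.81 lift@3 7.66 to target in tool xy [0.33 0.16] rot [-3.122 -0.049  2.706] mom [ 0.48  0.83 -0.06]
```

Emit:
carry_out:
  motion:
    - [1, -1.9, 0.8, 0.5, 0]
    - [1, -2.1, 0.8, 1.5, 0]
    - [1, -2.2, 0.8, 2, 0]

```text
time: 11.52
tool_pos: [622.7, 57.3, 56.2]
tcp_rot: [-3.12, -0.053, 2.706]
contact_force: [-6.8, 3.4, -2.2]
grip_width: 18.2
```

```bash
python3 -c "from h import *;chk()"
```

```text
t 11.53 pos [622.66  57.28  56.24] yawdeg 155.04 Ftool [7.47 0.28 2.62] w 18.18
h 9.61 lift@3 5.75 to target in tool xy [0.24 0.1 ] rot [-3.12  -0.053  2.706] mom [0.56 0.83 0.02]
```

Emit:
carry_out:
  motion:
    - [1, -1.9, 0.8, 0.5, 0]
    - [1, -2.0, 0.8, 1.5, 0]
    - [1, -2.1, 0.8, 2, 0]

```text
time: 11.9
tool_pos: [623.0, 57.2, 53.1]
tcp_rot: [-3.118, -0.057, 2.706]
contact_force: [-5.7, 2.8, -1.6]
grip_width: 18.2
```

```bash
python3 -c "from h import *;chk()"
```

```text
t 11.9 pos [622.99  57.16  53.14] yawdeg 155.04 Ftool [6.3  0.17 1.94] w 18.23
h 6.5 lift@3 3.89 to target in tool xy [0.15 0.03] rot [-3.118 -0.057  2.706] mom [ 0.61  0.84 -0.01]
```

Emit:
carry_out:
  motion:
    - [1, -1.8, 0.8, 0.5, 0]
    - [1, -1.9, 0.8, 1.2, 0]
    - [1, -1.9, 0.8, 1.5, 0]

```text
time: 12.28
tool_pos: [623.1, 57.1, 50.5]
tcp_rot: [-3.116, -0.061, 2.706]
contact_force: [-5.4, 2.0, -2.9]
grip_width: 18.1
```

```bash
python3 -c "from h import *;chk()"
```

```text
t 12.28 pos [623.15  57.15  50.53] yawdeg 155.03 Ftool [ 5.59 -0.39  3.23] w 18.08
h 3.89 lift@3 2.33 to target in tool xy [-0.03 -0.06] rot [-3.116 -0.061  2.706] mom [ 0.56  0.87 -0.03]
```

Emit:
carry_out:
  motion:
    - [1, -1.8, 0.6, 0.4, 0]
    - [1, -1.9, 0.6, 0.8, 0]

```text
time: 12.52
tool_pos: [623.3, 57.0, 48.6]
tcp_rot: [-3.114, -0.066, 2.706]
contact_force: [-6.7, 3.3, -2.5]
grip_width: 17.9
```

```bash
python3 -c "from h import *;chk()"
```

```text
t 12.53 pos [623.27  56.95  48.61] yawdeg 155.02 Ftool [7.3  0.27 3.  ] w 17.91
h 1.96 lift@3 1.17 to target in tool xy [-0.04  0.04] rot [-3.114 -0.066  2.706] mom [ 0.55  0.85 -0.01]
```

Emit:
carry_out:
  motion:
    - [1, -1.8, 0.7, 0.2, 0]
    - [1, -1.8, 0.7, 0.4, 0]

```text
time: 12.78
tool_pos: [623.4, 56.9, 47.1]
tcp_rot: [-3.113, -0.07, 2.705]
contact_force: [-7.1, 1.4, -2.7]
grip_width: 18.1
```

```bash
python3 -c "from h import *;chk()"
```

```text
t 12.78 pos [623.36  56.9   47.09] yawdeg 155.01 Ftool [ 6.78 -1.61  3.25] w 18.13
h 0.43 lift@3 0.26 to target in tool xy [-0.06  0.01] rot [-3.113 -0.07   2.705] mom [0.62 0.83 0.03]
```

Emit:
carry_out:
  motion:
    - [1, -1.7, 0.7, 0, 0]
    - [1, -1.7, 0.7, 0, 0]

```text
time: 13.02
tool_pos: [623.4, 56.9, 46.6]
tcp_rot: [-3.111, -0.074, 2.705]
contact_force: [-7.8, 3.5, 0.6]
grip_width: 17.9
```

```bash
python3 -c "from h import *;chk()"
```

```text
t 13.03 pos [623.38  56.91  46.58] yawdeg 155.0 Ftool [ 8.54 -0.16  0.01] w 17.92
h -0.08 lift@3 -0.05 to target in tool xy [-0.04 -0.04] rot [-3.111 -0.074  2.705] mom [ 0.59  1.09 -0.03]
```

Emit:
carry_out:
  motion:
    - [1, -1.0, 0.4, 0.4, 0]
    - [1, -0.4, 0.3, 0.6, 0]
    - [1, 0.2, 0.3, 0.6, 0]

```text
time: 13.4
tool_pos: [623.3, 56.9, 46.5]
tcp_rot: [-3.111, -0.073, 2.705]
contact_force: [-2.8, 1.5, 3.2]
grip_width: 18.0
```

```bash
python3 -c "from h import *;chk()"
```

```text
t 13.4 pos [623.32  56.89  46.54] yawdeg 155.0 Ftool [ 3.37  0.13 -2.97] w 17.97
h -0.12 lift@3 -0.07 to target in tool xy [-0.09 -0.  ] rot [-3.111 -0.073  2.705] mom [0.29 0.42 0.  ]
```

Emit:
carry_out:
  motion:
    - [1, 0.4, 0, 0.3, 0]
    - [1, 0.5, 0, 0.2, 0]

```text
time: 13.65
tool_pos: [623.0, 56.9, 46.6]
tcp_rot: [-3.111, -0.073, 2.705]
contact_force: [-3.1, 0.6, 2.7]
grip_width: 18.3
```

```bash
python3 -c "from h import *;chk()"
```

```text
t 13.65 pos [622.98  56.92  46.58] yawdeg 154.99 Ftool [ 3.27 -0.9  -2.44] w 18.28
h -0.08 lift@3 -0.05 to target in tool xy [-0.41  0.12] rot [-3.111 -0.073  2.705] mom [ 0.32  0.41 -0.01]
```

Emit:
carry_out:
  motion:
    - [1, 0.5, 0, 0.1, 0]
    - [1, 0.8, 0, 0.1, 0]

```text
time: 13.9
tool_pos: [622.3, 57.2, 46.6]
tcp_rot: [-3.111, -0.073, 2.705]
contact_force: [-2.7, 1.1, 2.7]
grip_width: 18.1
```

```bash
python3 -c "from h import *;chk()"
```

```text
t 13.9 pos [622.29  57.17  46.56] yawdeg 154.99 Ftool [ 3.12 -0.23 -2.52] w 18.06
h -0.1 lift@3 -0.06 to target in tool xy [-1.15  0.18] rot [-3.111 -0.073  2.705] mom [ 0.28  0.34 -0.  ]
```

Emit:
carry_out:
  motion:
    - [1, 0.4, 0, 0.1, 0]
    - [1, 0.6, 0, 0.1, 0]

```text
time: 14.15
tool_pos: [622.1, 57.3, 46.6]
tcp_rot: [-3.111, -0.072, 2.705]
contact_force: [-1.5, -0.2, 2.4]
grip_width: 18.0
```

```bash
python3 -c "from h import *;chk()"
```

```text
t 14.15 pos [622.11  57.25  46.56] yawdeg 154.99 Ftool [ 1.46 -0.87 -2.26] w 17.97
h -0.1 lift@3 -0.06 to target in tool xy [-1.36  0.18] rot [-3.111 -0.072  2.705] mom [ 0.24  0.13 -0.03]
```

Emit:
carry_out:
  motion:
    - [1, 0.3, 0, -0.2, 0]
    - [0.75, 0.3, 0, -0.2, 0]
    - [0.65, 0.3, 0, -0.2, 0]
    - [0.55, 0.3, 0, -0.2, 0]
    - [0.5, 0.3, 0, -0.2, 0]

```text
time: 14.78
tool_pos: [622.0, 57.4, 46.8]
tcp_rot: [-3.111, -0.072, 2.705]
contact_force: [-0.1, 0.1, 0.8]
grip_width: 44.6
```

```bash
python3 -c "from h import *;chk()"
```

```text
t 14.78 pos [621.98  57.35  46.82] yawdeg 154.99 Ftool [ 0.18  0.06 -0.76] w 44.62
h 0.16 lift@3 0.1 to target in tool xy [-1.5   0.15] rot [-3.111 -0.072  2.705] mom [0.04 0.01 0.04]
```

Released with no force. Retreat straight up, then back out of the cameras' view.

Emit:
carry_out:
  motion:
    - [0.5, 0, 0, -15, 0]
    - [0.5, 0, 0, -40, 0]
    - [0.5, 0, 0, -80, 0]
    - [0.5, 0, 0, -130, 0]
    - [0.5, 0, -40, -180, 0]
    - [0.5, 0, -90, -220, 0]
    - [0.5, 0, -140, -240, 0]
    - [0.5, 0, -190, -240, 0]
    - [0.5, 0, -240, -240, 0]
    - [0.5, 0, -280, -240, 0]

```text
time: 16.02
tool_pos: [521.9, -198.8, 296.2]
tcp_rot: [-3.111, -0.07, 2.704]
contact_force: [0.1, 0.1, 0.1]
grip_width: 46.1
```

```bash
python3 -c "
from h import *;tf()
T=snap('top','top7');S=snap('side','side7')
a=cv2.imread('pics/top7.png')[100:330,60:230];a=cv2.resize(a,(425,575),interpolation=2)
b=cv2.imread('pics/side7.png')[140:280,310:403];b=cv2.resize(b,(372,560),interpolation=2)
b=cv2.copyMakeBorder(b,0,15,0,0,0);cv2.imwrite('pics/b7.png',np.hstack([a,b]))"
```

```text
t 16.02 pos [ 521.9  -198.81  296.23] yawdeg 154.94 Ftool [-0.03  0.1  -0.1 ] w 46.11
```

View pics/b7.png

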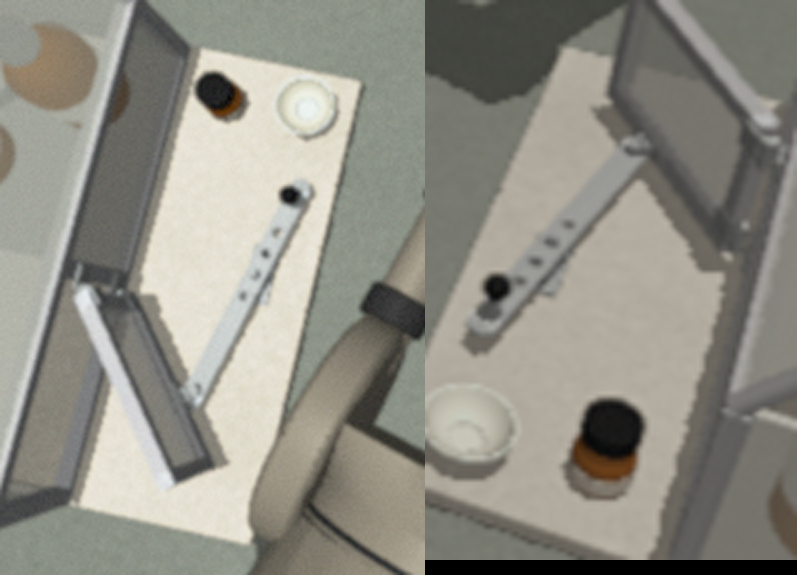

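Run:
```python
from h import *
np.set_printoptions(precision=2,suppress=True)
T0,S0,T,S=[dict(np.load(f'pics/{n}.npz')) for n in('top0','side0','top7','side7')]
def blob(c,u,v,r=6,th=70):
    g=c['color'].max(2).astype(int);m=(g[v-r:v+r+1,u-r:u+r+1]<th)
    n,l,st,ce=cv2.connectedComponentsWithStats(m.astype(np.uint8));i=1+np.argmax(st[1:,4]);return ce[i]+[u-r,v-r]
def tri(A_,B_,a,b):
    A=[];B=[]
    for c,p in((A_,a),(B_,b)):
        o=onplane(c,*p,0);d=onplane(c,*p,200)-o;d/=np.linalg.norm(d);M=np.eye(3)-np.outer(d,d);A.append(M);B.append(M@o)
    return np.linalg.solve(sum(A),sum(B))
k0=tri(T0,S0,blob(T0,170,197),blob(S0,334,200));k=tri(T,S,blob(T,176,178),blob(S,328,211))
print(k0,k,k-k0)
H=[onplane(T,u/2.5+60,v/2.5+100,40) for u,v in((277,232),(265,254),(256,275),(243,296))]
for h in H:print(h)
d=(T['depth']-T0['depth']);P=onplane(T,197/2.5+60,390/2.5+100,40);print('pivot',P)
for f in (0.15,.3,.6,.75):  # bar top depth heights
    p=P+(H[0]-P)*f;u,v=proj(T,p);print(f,dep(T,round(u),round(v)))
for n in range(3):pass
m=np.abs(T['color'].astype(int)-T0['color']).max(2)>60
print('changed near dish/jar',m[125:155,140:200].sum())
```

```text
[573.7   71.28  60.86] [621.07  57.23  60.69] [ 47.37 -14.04  -0.17]
[585.9   72.63  40.  ]
[563.32  83.99  40.  ]
[541.92  92.28  40.  ]
[520.62 104.56  40.  ]
pivot [426.95 146.46  40.  ]
0.15 [451.61 134.76  39.69]
0.3 [473.97 122.68  41.69]
0.6 [522.63 107.11  23.26]
0.75 [547.    90.98  39.93]
changed near dish/jar 0
```

```bash
python3 -c "
from h import *;print(bot.close_job());tf()"
```

```text
the job is handed in; nothing more can be done
None
the job is handed in; nothing more can be done
```

The vent door now stands two holes wider, with the stay's third hole seated on the pin. I lifted the stay off the pin, pushed the door out with it, lowered the third hole on by feel, let go of the knob and backed the arm away. It took about 16 s of the 61 s.

**Hole on the pin:**
- The third hole measures (542, 92) mm, within about 1 mm of where the first hole sat at the start (543, 92).
- The knob moved by (47.4, -14.0) mm, against (48.9, -13.8) mm expected. That fits hole 3, with the spring drawing the hole's rim against the pin.

**Bar flat and home:** the knob's height is within 0.2 mm of its seated height at the start, and the bar top reads about 40 to 42 mm above the bench. One depth reading at a hole gave 23 mm, most likely the board seen through the hole.

**Forces:** while I lowered the bar, no upward push appeared until it met the shoulder, at the expected height. The wrist force stayed at about 9 N or less in every reading, but there is no sensor on the pin itself.

**Surroundings:** the picture around the jar and dish shows no change. I did not re-measure the other objects, but the arm stayed away from them. The arm was touching nothing when I handed in.

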